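Sow the seed balls from the lever dispenser

ROBOT

A 6-joint arm with a two-finger parallel gripper is mounted at the origin on the work surface. World frame = base frame: x ahead of the robot, y to its left, z up, the work surface at z = 0. Lengths are in m, angles in degrees, forces in N, time in s.
With the tool pointing down it reaches from about 0.3 to 0.75 m from the base axis. Payload 8.5 kg.
Tool frame: the origin (TCP) lies on the centre line of the jaws, within the pads' length; the fingertips stand env.tcp_to_tips ahead of it and the grasp point (between the pads) lies 8 mm behind it (env.tcp_to_tips is the distance from the TCP to the fingertips, in m); z points along the fingers, y is the direction in which the jaws open and shut (so a half turn about z gives the same grasp; the last joint's range is limited). The gripper opens to 85 mm and grips with 20 to 120 N. Pads are 22 mm wide; open, the fingers measure 114 mm over their backs; the gripper's body (76 mm by 85 mm) begins 54 mm behind the grasp point. The pads swing forward as they close: fully open they stand 13 mm farther back than shut.
Start: joints at [60.544, 21.807, 74.336, -0, 83.858, -12.336], TCP at [0.162, 0.526, 0.242] pointing down, gripper open.
Joint ranges: [-178.18, 178.18], [-50.72, 133.34], [12.68, 142.11], [-81.47, 261.47], [9.98, 163.14], [-165.26, 165.26]. Speed limits (degrees/s): [136.94, 136.94, 180, 180, 180, 180].

INTERFACE

Orientations are given as a 3x3 rotation matrix whose columns are the frame's x, y, z axes.
In Python, from rig import env gives the robot as it stands. The module is installed in compiled form; this text tells all that it offers.
- The arm moves only by the tool carry_out, never from a script. Its argument "rows" is a list of rows, each an object of numbers: "tx", "ty", "tz": the shift along the tool's x, y, z in cm; "yaw": the turn about the tool's z in rad. In form: [{"tx": .., "ty": .., "tz": .., "yaw": ..}, ...]. A call has 1 to 12 rows; each row shifts and turns the pose as measured when the row begins, along the tool's axes as they then stand; what a row does not reach is not made up. A row lasts 1/10 s, in which the tool goes at most 50 mm and 8.59 degrees, less where a joint would pass 70% of its speed; a pose out of reach is approached as far as the arm can. A call is refused whole if a number of a shift passes 5 or a number of a turn 0.15, either way. A call with a gripper value outside its range is refused whole. "jaw" is the closure, from -1 (fully open) to 1 (shut), set as the call begins (left out, the last holds). The fingers move at their own pace and stop on an object; "squeeze" is the grip in N (left out, the last holds). Time passes only in rows, so rows that do not move let the fingers close. It gives the time, the measured TCP pose, the force and the opening at its end, in the units of the state.
- env.observe(): the state, without advancing time (a new reading comes with each control period).
- env.get_image(name): name is "scene" or "top"; returns the picture (420x560x3 uint8, red, green, blue); there is no depth.
- env.camera_params(name): a dict with "vertical_fov" (degrees; the focal length in pixels is half the picture's height over the tangent of half this angle, whatever the lens; pixels are square), "cx", "cy" (the principal point, pixels), "view" (4x4, takes a point from world to camera coordinates). Camera axes: x right, y up, looking along -z (the intrinsics and any distortion apply to the point x, -y, -z); pixel columns grow to the right and rows downward; lengths in m; the calibration is good to about 2 mm. A picture is of the moment at which its call begins. camera_params takes no time and is no camera call.
- env.close_job(): hands the job in, once; it reports no verdict.
The state is a dict: "time_s": time; "q": joint angles; "qvel": joint speeds; "joint_efforts": joint torques, N m; "position": TCP position; "tool_rot": TCP orientation; "ft_force": force on the tool from outside, world axes, zero at the start; "wrist_torque": the same for the moment, N m; "grip_width": finger opening in m.
Only numpy, scipy, OpenCV 4.12 (cv2) and the standard library are available. Lean on these libraries where they do the work, as an engineer would, in place of code of your own. Each camera call takes 0.05 s, during which the arm holds its last target. There are 200 camera calls.

TASK

Sow the three seed balls that wait in the green dispenser: with your fingertips, push the wide shallow terracotta pot along the bench until it stands under the dispenser's spout, then press down the paddle of the dispenser's rocking lever so that its gate lifts, and keep it down until all three balls have rolled into the pot. Then let the lever rise again so that the gate is shut, and move clear. Do not lift or tip the pot, do not touch the balls, and leave the other things on the bench where they lie.

Things in the scene. Friction and masses are not known exactly. Their poses are not given: they have to be found in the camera images.
- dispenser: Green plastic seed-ball dispenser, fixed to the bench, foot 160 x 230 x 6 mm. Its open-topped chute (36 mm wide inside) slopes 14 degrees down towards the dispenser's own +y. Origin on the bench straight below the chute's middle line; z up. Below the spout the 56 mm wide pedestal has an upright front face 25 mm behind the spout's edge (own y = +70 mm); the shallow pot fits under the spout up to it.
- hopper (a point): Middle of the top of the dispenser's square hopper with its flip-top lid, 240 mm above the bench; the hopper measures 74 mm along the dispenser's own x and 100 mm along its y. Axes as the dispenser's.
- pivot (a point): Pivot of the rocking lever, 145 mm above the bench, in a 157 mm tall post. The lever's steel strap runs through it along the dispenser's own y, 70 mm to the own -x side of the chute: gate arm towards the spout, paddle arm the other way.
- spout (a point): Middle of the chute floor's lower edge, where the balls drop off, 87 mm above the bench; axes as the dispenser's. The balls fly on towards own +y and come down 20 to 70 mm beyond this edge, so the pot's middle belongs about 45 mm beyond it, straight along own +y, with the pot's near rim tucked under the spout.
- rocker (a joint): Rocking lever of the dispenser, rad: 0 = paddle up and gate shut (a spring holds it there and brings it back), 0.45 = paddle fully down on its stop and gate wide open. A ball passes once it is beyond about 0.32.
- paddle (a point): Black ribbed press plate, 50 x 46 x 6 mm, on the lever's arm away from the spout, beside the hopper. Origin: centre of its top face, 156 mm above the bench when up; own y points to the pivot, z up. Fully down this point is 38 mm lower, less than 5 mm sideways. It takes about 3 N to start and 8 N fully down; nothing is below it.
- pan_centre (a point): Centre of the wide shallow terracotta pot, half-way up (30 mm above the bench); z up. Loose, about 0.4 kg, slides on the bench. Round, 60 mm high, outside diameter 140 mm at the rim band (the top 20 mm), tapering to 112 mm at the foot; inside diameter 100 mm at the floor to 128 mm, floor 8 mm thick.
- ball1: Seed ball, rigid dried clay, 30 mm diameter, 24 g, loose; origin at its centre. It waits in the chute, first, against the gate.
- ball2: Seed ball, rigid dried clay, 30 mm diameter, 24 g, loose; origin at its centre. It waits in the chute, second in line.
- ball3: Seed ball, rigid dried clay, 30 mm diameter, 24 g, loose; origin at its centre. It waits in the chute, third in line.
- tall_pot: Tall narrow terracotta pot, 110 mm high, 104 mm across the rim; leave it. Origin under its middle.
- trowel: Small aluminium trowel, 245 mm long, lying flat, handle towards own -x; leave it.
- dibber: Wooden dibber with a T handle at own +x, 200 mm long, lying; leave it.
- marker1: Bamboo plant marker, 170 x 18 x 4 mm, lying flat along own x; leave it.
- marker2: The second bamboo plant marker, the same; leave it.
- tin: Round galvanized seed tin with a lid, 60 mm high, 80 mm diameter, standing; leave it. Origin under its middle.
Mind the look-alikes: they are no part of the job. What is shaped like the part that bears pan_centre but blue or purple is not meant.

How it is judged (in metres and radians):
On the way:
1. the lever's paddle is pressed down by the fingers, the gate open (value of joint rocker above 0.25 rad and contact force between rocker_c0 and the fingers above 0.5 N), for 0.1 s.
At the end, for the whole second after the job is handed in: All three seed balls lie at rest inside the shallow pot (centre within 60 mm of its middle and lower than its rim), the pot stands upright on the bench, the lever is back up (joint below 0.05 rad) (horizontal distance between each of ball1, ball2, ball3 and pan_centre below 0.06 m and height (world z) of each of ball1, ball2, ball3 below 0.058 m and linear speed of each of ball1, ball2, ball3 below 0.05 m/s and value of joint rocker below 0.05 rad and angle between pan_centre's own z axis and vertical below 0.08 rad and height (world z) of pan_centre below 0.035 m); the robot touches nothing.
It fails at once if the shallow pot is lifted (more than 12 mm) or tipped (more than 0.25 rad) (height (world z) of pan_centre above 0.042 m or angle between pan_centre's own z axis and vertical above 0.25 rad).
It fails at once if a seed ball is touched by the robot (contact force between any of ball1, ball2, ball3 and the fingers above 0.2 N or contact force between any of ball1, ball2, ball3 and the arm above 0.2 N).
It fails at once if another thing on the bench is moved more than 20 mm (distance of any of tall_pot, trowel, dibber, marker1, marker2, tin from where it was at the start of the episode above 0.02 m).
It also fails if it takes over 61 s, if anything falls off the work surface, if the arm or the gripper's body presses on something with over 40 N, if the wrist force passes 120 N, or if a joint passes its speed limit or range.

## Working session

There is one attempt and no reset: what is moved stays moved. The work goes in short steps, Python scripts to look and compute and a tool call to move; the robot and the scene stay as the last step left them, time stands still between calls to the robot, and variables do not carry over. Pictures are saved under pics/ and viewed, about 8 in all and at most 12, crops included, and the job is handed in when it is done.

Besides the shell and the picture viewer there is one more tool, called after "Emit:" in YAML: its name, and indented under it one key for each argument. carry_out: Moves the arm, as the interface text tells. Its arguments: {"type":"object","properties":{"rows":{"type":"array","items":{"type":"object","properties":{"tx":{"type":"number"},"ty":{"type":"number"},"tz":{"type":"number"},"yaw":{"type":"number"}}}},"jaw":{"type":"number"},"squeeze":{"type":"number"}},"required":["rows"]}

```bash
mkdir -p pics; cat > h.py <<'E'
import numpy as np, cv2
from rig import env
def cam(n):
    p=env.camera_params(n); V=np.array(p["view"]); f=210/np.tan(np.radians(p["vertical_fov"])/2)
    return p,V,f
def ray(n,u,v):
    p,V,f=cam(n); d=np.array([(u-p["cx"])/f,-(v-p["cy"])/f,-1]); R=V[:3,:3]
    return -R.T@V[:3,3], R.T@d
def onz(n,u,v,z):
    o,d=ray(n,u,v); return o+d*(z-o[2])/d[2]
def proj(n,P):
    p,V,f=cam(n); c=V[:3,:3]@np.array(P)+V[:3,3]; return (p["cx"]+f*c[0]/-c[2], p["cy"]-f*c[1]/-c[2])
def shot(n,name):
    im=cv2.cvtColor(env.get_image(n),cv2.COLOR_RGB2BGR); cv2.imwrite(f"pics/{name}.png",im); return im
E
python3 - <<'E'
from h import *
for n in("scene","top"):
    shot(n,n+"0"); p=env.camera_params(n); print({k:(np.round(v,3).tolist() if not isinstance(v,str) else v) for k,v in p.items()}); print(-np.array(p["view"])[:3,:3].T@np.array(p["view"])[:3,3])
print(env.observe(),env.tcp_to_tips)
E
```

```text
{'vertical_fov': 51.279, 'cx': 276.979, 'cy': 209.505, 'view': [[0.264, 0.964, 0.018, -0.169], [-0.702, 0.179, 0.69, 0.206], [0.662, -0.195, 0.724, -1.575], [0.0, 0.0, 0.0, 1.0]]}
[ 1.23170543 -0.18000504  1.00058368]
{'vertical_fov': 56.129, 'cx': 290.191, 'cy': 218.387, 'view': [[-0.002, -1.0, -0.007, 0.047], [0.996, -0.002, 0.087, -0.49], [-0.087, -0.006, 0.996, -1.389], [0.0, 0.0, 0.0, 1.0]]}
[0.36834225 0.03713625 1.42621132]
{'time_s': 0.1, 'q': array([ 6.05430826e+01,  2.18372584e+01,  7.43768708e+01, -2.75911325e-05,
        8.38566835e+01, -1.23361375e+01]), 'qvel': array([-0.00822993, -0.00333163, -0.10907113,  0.03169941,  0.05979184,
        0.02151609]), 'joint_efforts': array([ 5.02216135e-03, -4.49218762e+01, -2.31656188e+01, -7.74859541e-05,
        3.65014224e-03, -5.41369403e-06]), 'position': array([0.16180462, 0.52542422, 0.24179314]), 'tool_rot': array([[-9.55686245e-01,  2.94386534e-01, -6.07366748e-04],
       [ 2.94387042e-01,  9.55685676e-01, -1.07637665e-03],
       [ 2.63580909e-04, -1.20747926e-03, -9.99999236e-01]]), 'ft_force': array([ 0.80555771,  0.06383416, -0.23699881]), 'wrist_torque': array([0.00164534, 0.02207557, 0.03715514]), 'grip_width': 0.08545353022885296} 0.011
```

View pics/scene0.png

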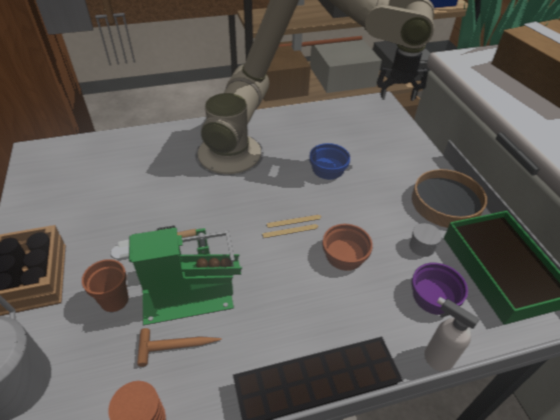

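View pics/top0.png

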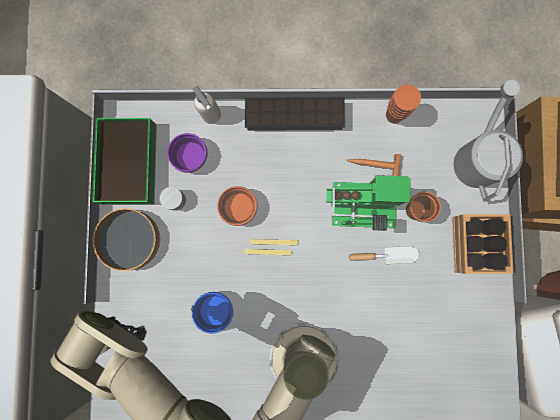

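```bash
python3 - <<'E'
from h import *
t=cv2.imread("pics/top0.png"); s=cv2.imread("pics/scene0.png")
a=cv2.resize(t[150:265,205:445],None,fx=3.3,fy=3.3,interpolation=cv2.INTER_CUBIC)
cv2.imwrite("pics/crop1.png",a)
def blobs(n,im,lo,hi,box):
    hsv=cv2.cvtColor(im,cv2.COLOR_BGR2HSV); m=cv2.inRange(hsv,lo,hi); k=np.zeros_like(m); x0,y0,x1,y1=box;k[y0:y1,x0:x1]=m[y0:y1,x0:x1]
    cs,_=cv2.findContours(k,0,2); c=max(cs,key=cv2.contourArea); return c
c=blobs("top",t,(3,90,60),(15,255,255),(210,180,265,235)); e=cv2.fitEllipse(c); print("pot top",e, onz("top",*e[0],.05))
c=blobs("scene",s,(3,90,60),(15,255,255),(315,220,380,275)); print("pot scene bbox",cv2.boundingRect(c)); (x,y,w,h)=cv2.boundingRect(c); 
for z in(.05,):print(onz("scene",x,y+h*.4,z),onz("scene",x+w,y+h*.4,z))
g=blobs("top",t,(50,120,40),(75,255,255),(310,160,425,245)); print("green",cv2.boundingRect(g))
for nm,im in(("top",t),):
    for (u,v,z) in((375,178,.24),(410,178,.24),(375,203,.24),(410,203,.24),(380,223,.156),(328,197,.09)): print((u,v),onz(nm,u,v,z).round(3))
E
```

```text
pot top ((236.5641326904297, 205.48922729492188), (38.57512283325195, 38.7198486328125), 56.8021354675293) [0.53404455 0.23460898 0.05      ]
pot scene bbox (323, 224, 49, 40)
[0.50892438 0.1701395  0.05      ] [0.54357754 0.30476952 0.05      ]
green (334, 175, 76, 30)
(375, 178) [ 0.594 -0.214  0.24 ]
(410, 178) [ 0.594 -0.32   0.24 ]
(375, 203) [ 0.518 -0.212  0.24 ]
(410, 203) [ 0.517 -0.318  0.24 ]
(380, 223) [ 0.463 -0.245  0.156]
(328, 197) [ 0.558 -0.084  0.09 ]
```

View pics/crop1.png

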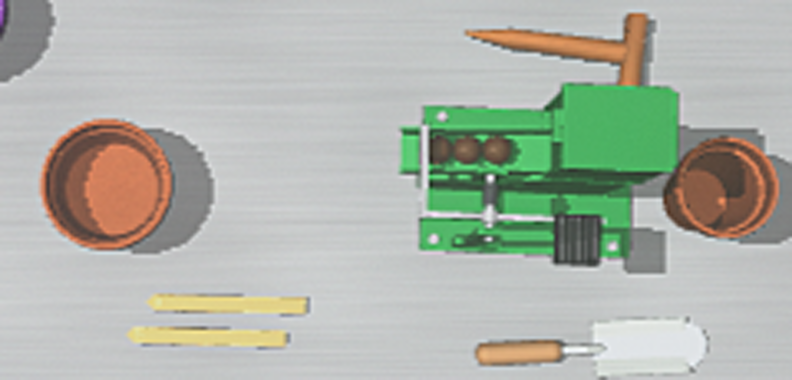

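```bash
python3 - <<'E'
from h import *
C=lambda x,y:(205+x/3.3-.35,150+y/3.3-.35)
for nm,pts,z in(("hop",[(563,84),(678,90),(679,173),(562,168)],.24),("spout",[(401,128),(400,172)],.10),("gateRodtop",[(425,125),(423,215)],.15),("paddle",[(555,215),(600,215),(600,264),(555,264)],.156),("pot",[(42,184),(172,184),(107,119),(107,249)],.055),("footL",[(422,106),(419,248)],.006),("screws",[(442,116),(433,239),(612,247)],.006),("markers",[(148,303),(308,306),(129,335),(288,340)],.004),("balls",[(440,150),(468,150),(498,150)],.12),("tall",[(666,186),(778,186),(720,138),(720,238)],.11),("trowel",[(476,352),(708,345)],.01),("dib",[(466,34),(640,14),(630,85)],.015)):
    P=np.array([onz("top",*C(*p),z)[:2] for p in pts]); print(nm,P.round(3).tolist(),"mean",P.mean(0).round(3))
# scene check
for P in([.463,-.245,.156],[.533,.234,.06],[.56,-.085,.087],[.556,-.265,.24]): print(P,np.round(proj("scene",P),1))
E
```

```text
hop [[0.603, -0.215], [0.597, -0.321], [0.52, -0.319], [0.525, -0.212]] mean [ 0.561 -0.267]
spout [[0.586, -0.077], [0.54, -0.075]] mean [ 0.563 -0.076]
gateRodtop [[0.58, -0.096], [0.491, -0.093]] mean [ 0.535 -0.095]
paddle [[0.49, -0.222], [0.49, -0.266], [0.442, -0.265], [0.442, -0.221]] mean [ 0.466 -0.244]
pot [[0.534, 0.301], [0.534, 0.163], [0.604, 0.233], [0.464, 0.231]] mean [0.534 0.232]
footL [[0.625, -0.108], [0.468, -0.103]] mean [ 0.547 -0.106]
screws [[0.614, -0.13], [0.478, -0.119], [0.469, -0.314]] mean [ 0.52  -0.188]
markers [[0.409, 0.193], [0.405, 0.018], [0.374, 0.214], [0.368, 0.04]] mean [0.389 0.116]
balls [[0.56, -0.114], [0.56, -0.143], [0.559, -0.173]] mean [ 0.56  -0.143]
tall [[0.524, -0.345], [0.523, -0.459], [0.573, -0.401], [0.47, -0.398]] mean [ 0.522 -0.401]
trowel [[0.355, -0.163], [0.362, -0.415]] mean [ 0.358 -0.289]
dib [[0.704, -0.157], [0.726, -0.349], [0.646, -0.336]] mean [ 0.692 -0.281]
[0.463, -0.245, 0.156] [166.1 231.2]
[0.533, 0.234, 0.06] [347.8 239.8]
[0.56, -0.085, 0.087] [237.3 264.8]
[0.556, -0.265, 0.24] [154.8 238.9]
```

Emit:
carry_out:
  rows:
    - {"yaw": 0.13}
    - {"yaw": 0.13}
    - {"yaw": 0.13}
    - {"yaw": 0.13}
    - {"yaw": 0.13}
    - {"yaw": 0.13}
    - {"yaw": 0.13}
    - {"yaw": 0.13}
    - {"yaw": 0.12}
    - {}
  jaw: -0.4

```text
validation failed for argument at $.ro...
```

```bash
cat >> h.py <<'E'
def go(P,yang):
    s=env.observe(); R=np.array(s["tool_rot"]); d=R.T@(np.array(P)-s["position"])
    a=np.degrees(np.arctan2(R[1,1],R[0,1])); w=(yang-a+180)%360-180
    print("pos",np.round(s["position"],4),"yang",round(a,1),"grip",round(s["grip_width"],3),"F",np.round(s["ft_force"],1),"t",s["time_s"])
    print("tool cm",np.round(d*100,2),"yaw rad",round(-np.radians(w),3))
E
python3 -c "
from h import *
go([.522,.331,.242],6.6)"
```

```text
pos [0.1618 0.5254 0.2418] yang 72.9 grip 0.085 F [ 0.8  0.1 -0.2] t 0.1
tool cm [-4.015e+01 -7.980e+00 -2.000e-02] yaw rad 1.157
```

Emit:
carry_out:
  rows:
    - {"tx": 0, "ty": 0, "tz": 0, "yaw": 0.13}
    - {"tx": 0, "ty": 0, "tz": 0, "yaw": 0.13}
    - {"tx": 0, "ty": 0, "tz": 0, "yaw": 0.13}
    - {"tx": 0, "ty": 0, "tz": 0, "yaw": 0.13}
    - {"tx": 0, "ty": 0, "tz": 0, "yaw": 0.13}
    - {"tx": 0, "ty": 0, "tz": 0, "yaw": 0.13}
    - {"tx": 0, "ty": 0, "tz": 0, "yaw": 0.13}
    - {"tx": 0, "ty": 0, "tz": 0, "yaw": 0.13}
    - {"tx": 0, "ty": 0, "tz": 0, "yaw": 0.12}
    - {"tx": 0, "ty": 0, "tz": 0, "yaw": 0}
  jaw: -0.4

```text
time_s: 1.1
position: [0.161, 0.5239, 0.2379]
tool_rot: [[-0.065, 0.998, -0.005], [0.998, 0.065, -0.009], [-0.009, -0.006, -1.0]]
ft_force: [0.0, 0.3, -0.5]
grip_width: 0.0598
```

```bash
python3 -c "
from h import *
go([.522,.331,.242],6.6)"
```

```text
pos [0.161  0.5239 0.2379] yang 3.7 grip 0.06 F [ 0.   0.3 -0.5] t 1.1
tool cm [-21.6   34.77  -0.42] yaw rad -0.05
```

Emit:
carry_out:
  rows:
    - {"tx": -2.1, "ty": 3.4, "tz": 0, "yaw": -0.01}
    - {"tx": -2.1, "ty": 3.4, "tz": 0, "yaw": -0.01}
    - {"tx": -2.1, "ty": 3.4, "tz": 0, "yaw": -0.01}
    - {"tx": -2.1, "ty": 3.4, "tz": 0, "yaw": -0.01}
    - {"tx": -2.1, "ty": 3.4, "tz": 0, "yaw": -0.01}
    - {"tx": -2.1, "ty": 3.4, "tz": 0, "yaw": 0}
    - {"tx": -2.1, "ty": 3.4, "tz": 0, "yaw": 0}
    - {"tx": -2.1, "ty": 3.4, "tz": 0, "yaw": 0}
    - {"tx": -2.1, "ty": 3.4, "tz": 0, "yaw": 0}
    - {"tx": -1.5, "ty": 2.0, "tz": 0, "yaw": 0}
    - {"tx": 0, "ty": 0, "tz": 0, "yaw": 0}

```text
time_s: 2.2
position: [0.5208, 0.3524, 0.2337]
tool_rot: [[-0.161, 0.987, -0.01], [0.987, 0.161, -0.012], [-0.01, -0.012, -1.0]]
ft_force: [-0.8, 0.3, 0.2]
grip_width: 0.0593
```

```bash
python3 -c "
from h import *
go([.522,.333,.032],6.6)"
```

```text
pos [0.5208 0.3524 0.2337] yang 9.2 grip 0.059 F [-0.8  0.3  0.2] t 2.2
tool cm [-1.72  0.04 20.19] yaw rad 0.046
```

Emit:
carry_out:
  rows:
    - {"tx": -0.9, "ty": 0, "tz": 3, "yaw": 0.046}
    - {"tx": -0.9, "ty": 0, "tz": 4, "yaw": 0}
    - {"tx": 0, "ty": 0, "tz": 4, "yaw": 0}
    - {"tx": 0, "ty": 0, "tz": 4, "yaw": 0}
    - {"tx": 0, "ty": 0, "tz": 3, "yaw": 0}
    - {"tx": 0, "ty": 0, "tz": 1, "yaw": 0}
    - {"tx": 0, "ty": 0, "tz": 0, "yaw": 0}

```text
time_s: 2.9
position: [0.5184, 0.3345, 0.039]
tool_rot: [[-0.133, 0.991, -0.009], [0.991, 0.133, -0.01], [-0.009, -0.01, -1.0]]
ft_force: [-1.1, 0.7, -0.2]
grip_width: 0.0598
```

```bash
python3 -c "
from h import *
go([.522,.333,.032],6.6)
shot('top','top1');im=shot('scene','scene1');cv2.imwrite('pics/crop2.png',cv2.resize(im[100:320,150:500],None,fx=2.2,fy=2.2))"
```

```text
pos [0.5184 0.3345 0.039 ] yang 7.7 grip 0.06 F [-1.1  0.7 -0.2] t 2.9
tool cm [-0.19  0.35  0.7 ] yaw rad 0.018
```

View pics/crop2.png

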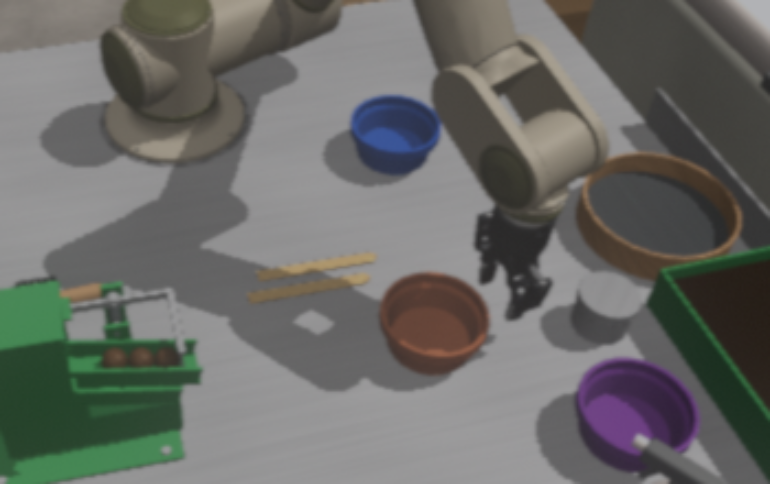

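Emit:
carry_out:
  rows:
    - {"tx": 0, "ty": 0.4, "tz": 0.8, "yaw": 0.018}
    - {"tx": -1.5, "ty": 0, "tz": 0, "yaw": 0}
    - {"tx": -1.5, "ty": 0, "tz": 0, "yaw": 0}
    - {"tx": -1.5, "ty": 0, "tz": 0, "yaw": 0}
    - {"tx": -1.5, "ty": 0, "tz": 0, "yaw": 0}
    - {"tx": -1.5, "ty": 0, "tz": 0, "yaw": 0}
    - {"tx": -1.5, "ty": 0, "tz": 0, "yaw": 0}
    - {"tx": -1.5, "ty": 0, "tz": 0, "yaw": 0}
    - {"tx": -1.5, "ty": 0, "tz": 0, "yaw": 0}
    - {"tx": -1, "ty": 0, "tz": 0, "yaw": 0}
    - {"tx": 0, "ty": 0, "tz": 0, "yaw": 0}

```text
time_s: 4.1
position: [0.5419, 0.1945, 0.0383]
tool_rot: [[-0.112, 0.994, 0.003], [0.994, 0.112, -0.005], [-0.005, 0.003, -1.0]]
ft_force: [-0.4, 0.8, 0.8]
grip_width: 0.06
```

```bash
cat >> h.py <<'E'
def pot(im,lo=(3,60,50)):
    hsv=cv2.cvtColor(im,cv2.COLOR_BGR2HSV); m=cv2.inRange(hsv,lo,(15,255,255)); m[:,330:]=0;m[:150]=0;m[270:]=0;m[:,:200]=0
    cs,_=cv2.findContours(m,0,2); c=max(cs,key=cv2.contourArea); r=cv2.minEnclosingCircle(cv2.convexHull(c)); print("pot",np.round(r[0],1),round(r[1],1),onz("top",*r[0],.055).round(4))
E
python3 -c "
from h import *
go([.554,.044,.032],6.6)
pot(shot('top','top2'));im=shot('scene','scene2')"
```

```text
pos [0.5419 0.1945 0.0383] yang 6.4 grip 0.06 F [-0.4  0.8  0.8] t 4.1
tool cm [-15.09  -0.48   0.71] yaw rad -0.003
pot [268.7 201.7] 19.9 [0.5465 0.1211 0.055 ]
```

Emit:
carry_out:
  rows:
    - {"tx": -1.5, "ty": 0, "tz": 0.3, "yaw": 0}
    - {"tx": -1.5, "ty": 0, "tz": 0.2, "yaw": 0}
    - {"tx": -1.5, "ty": 0, "tz": 0, "yaw": 0}
    - {"tx": -1.5, "ty": 0, "tz": 0, "yaw": 0}
    - {"tx": -1.5, "ty": 0, "tz": 0, "yaw": 0}
    - {"tx": -1.5, "ty": 0, "tz": 0, "yaw": 0}
    - {"tx": -1.5, "ty": 0, "tz": 0, "yaw": 0}
    - {"tx": -1.5, "ty": 0, "tz": 0, "yaw": 0}
    - {"tx": -1, "ty": 0, "tz": 0, "yaw": 0}
    - {"tx": -0.5, "ty": 0, "tz": 0, "yaw": 0}
    - {"tx": 0, "ty": 0, "tz": 0, "yaw": 0}

```text
time_s: 5.3
position: [0.5588, 0.0584, 0.0351]
tool_rot: [[-0.118, 0.993, 0.008], [0.993, 0.118, 0.001], [0.0, 0.008, -1.0]]
ft_force: [-0.7, 3.1, 1.3]
grip_width: 0.0598
```

```bash
python3 -c "
from h import *
go([.559,.0445,.032],6.6)
im=shot('top','top3');pot(im);shot('scene','scene3');cv2.imwrite('pics/crop3.png',cv2.resize(im[150:265,230:430],None,fx=3.5,fy=3.5,interpolation=2))"
```

```text
pos [0.5588 0.0584 0.0351] yang 6.7 grip 0.06 F [-0.7  3.1  1.3] t 5.3
tool cm [-1.38 -0.15  0.31] yaw rad 0.003
pot [307.5 196.6] 19.7 [ 0.5641 -0.015   0.055 ]
```

View pics/crop3.png

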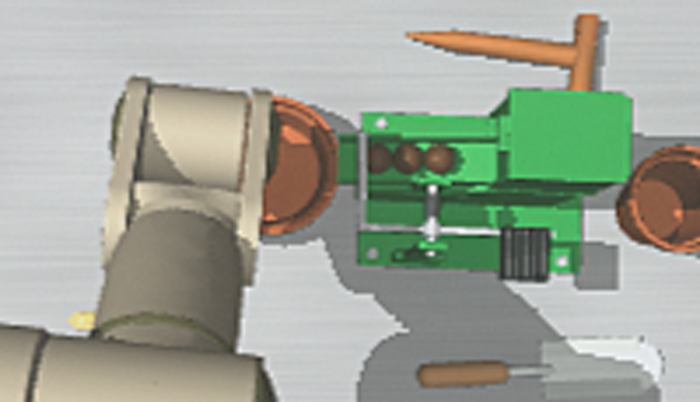

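Emit:
carry_out:
  rows:
    - {"tx": -0.7, "ty": -0.05, "tz": 0, "yaw": 0}
    - {"tx": -0.6, "ty": -0.05, "tz": 0, "yaw": 0}
    - {"tx": -0.3, "ty": 0, "tz": 0, "yaw": 0}
    - {"tx": 0, "ty": 0, "tz": 0, "yaw": 0}

```text
time_s: 5.8
position: [0.5594, 0.0431, 0.035]
tool_rot: [[-0.12, 0.993, 0.007], [0.993, 0.12, 0.001], [0.001, 0.007, -1.0]]
ft_force: [0.5, 2.2, 0.7]
grip_width: 0.0598
```

```bash
python3 -c "
from h import *
go([.559,.0445,.032],6.6)"
```

```text
pos [0.5594 0.0431 0.035 ] yang 6.9 grip 0.06 F [0.5 2.2 0.7] t 5.8
tool cm [ 0.14 -0.03  0.3 ] yaw rad 0.006
```

Emit:
carry_out:
  rows:
    - {"tx": 2, "ty": 0, "tz": 0, "yaw": 0}
    - {"tx": 2, "ty": 0, "tz": 0, "yaw": 0}
    - {"tx": 0, "ty": 0, "tz": -4, "yaw": 0}
    - {"tx": 0, "ty": 0, "tz": -4.5, "yaw": 0}
    - {"tx": 0, "ty": 0, "tz": -4.5, "yaw": 0}
    - {"tx": 0, "ty": 0, "tz": -4.5, "yaw": 0}
    - {"tx": 0, "ty": 0, "tz": -4.5, "yaw": 0}
    - {"tx": 0, "ty": 0, "tz": -4.5, "yaw": 0}
    - {"tx": 0, "ty": 0, "tz": 0, "yaw": 0}

```text
time_s: 6.7
position: [0.5524, 0.0816, 0.3096]
tool_rot: [[-0.119, 0.993, 0.005], [0.993, 0.119, -0.005], [-0.005, 0.004, -1.0]]
ft_force: [-0.1, -0.6, -0.9]
grip_width: 0.06
```

Emit:
carry_out:
  rows:
    - {"tx": 0, "ty": -4, "tz": 0, "yaw": 0}
    - {"tx": 0, "ty": -4, "tz": 0, "yaw": 0}
    - {"tx": 0, "ty": -4, "tz": 0, "yaw": 0}
    - {"tx": -3, "ty": 0, "tz": 0, "yaw": 0}
    - {"tx": -3, "ty": 0, "tz": 0, "yaw": 0}
    - {"tx": 0, "ty": 0, "tz": 0, "yaw": 0}
  jaw: 1

```text
time_s: 7.3
position: [0.4346, 0.0049, 0.3061]
tool_rot: [[-0.119, 0.993, 0.002], [0.993, 0.119, -0.009], [-0.009, 0.001, -1.0]]
ft_force: [0.6, -0.2, 0.1]
grip_width: 0.0002
```

```bash
python3 -c "
from h import *
go([.455,-.244,.29],0)
im=shot('top','top4');pot(im);shot('scene','scene4');cv2.imwrite('pics/crop4.png',cv2.resize(im[150:265,230:430],None,fx=3.5,fy=3.5,interpolation=2))"
```

```text
pos [0.4346 0.0049 0.3061] yang 6.9 grip 0.0 F [ 0.6 -0.2  0.1] t 7.3
tool cm [-24.94  -0.95   1.83] yaw rad 0.12
pot [311.5 196.3] 20.0 [ 0.5651 -0.029   0.055 ]
```

View pics/crop4.png

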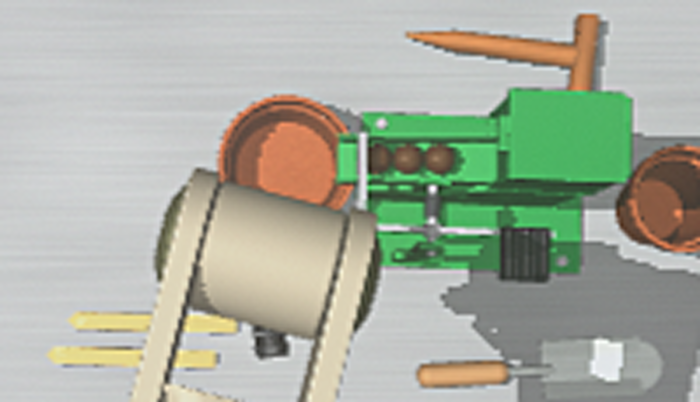

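Emit:
carry_out:
  rows:
    - {"tx": -4, "ty": 0, "tz": 0, "yaw": 0.06}
    - {"tx": -4, "ty": 0, "tz": 0, "yaw": 0.06}
    - {"tx": -4, "ty": 0, "tz": 0, "yaw": 0}
    - {"tx": -4, "ty": 0, "tz": 0, "yaw": 0}
    - {"tx": -4, "ty": 0, "tz": 0, "yaw": 0}
    - {"tx": -4, "ty": 0, "tz": 0, "yaw": 0}
    - {"tx": 0, "ty": 0, "tz": 0, "yaw": 0}

```text
time_s: 8.1
position: [0.4438, -0.2359, 0.3051]
tool_rot: [[-0.007, 1.0, -0.0], [1.0, 0.007, -0.006], [-0.006, -0.0, -1.0]]
ft_force: [0.7, 1.5, -0.5]
grip_width: -0.0
```

```bash
python3 -c "
from h import *
go([.458,-.246,.185],0)"
```

```text
pos [ 0.4438 -0.2359  0.3051] yang 0.4 grip -0.0 F [ 0.7  1.5 -0.5] t 8.1
tool cm [-0.95  1.42 12.02] yaw rad 0.007
```

Emit:
carry_out:
  rows:
    - {"tx": -0.5, "ty": 0.8, "tz": 4, "yaw": 0}
    - {"tx": -0.5, "ty": 0.7, "tz": 4, "yaw": 0}
    - {"tx": 0, "ty": 0, "tz": 4, "yaw": 0}
    - {"tx": 0, "ty": 0, "tz": 0, "yaw": 0}

```text
time_s: 8.5
position: [0.4612, -0.2445, 0.1815]
tool_rot: [[-0.008, 1.0, 0.001], [1.0, 0.008, -0.007], [-0.007, 0.001, -1.0]]
ft_force: [-0.6, 0.6, 0.3]
grip_width: -0.0002
```

```bash
python3 -c "
from h import *
go([.458,-.246,.13],0)
im=shot('scene','scene5');cv2.imwrite('pics/crop5.png',cv2.resize(im[120:330,80:340],None,fx=2.8,fy=2.8,interpolation=2))"
```

```text
pos [ 0.4612 -0.2445  0.1815] yang 0.5 grip -0.0 F [-0.6  0.6  0.3] t 8.5
tool cm [-0.11 -0.32  5.15] yaw rad 0.008
```

View pics/crop5.png

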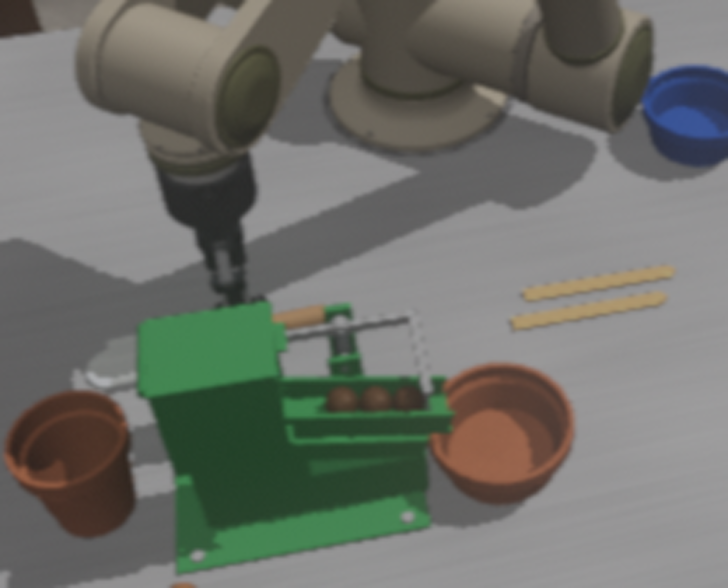

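Emit:
carry_out:
  rows:
    - {"tx": 0, "ty": -0.3, "tz": 1, "yaw": 0}
    - {"tx": 0, "ty": 0, "tz": 1, "yaw": 0}
    - {"tx": 0, "ty": 0, "tz": 1, "yaw": 0}
    - {"tx": 0, "ty": 0, "tz": 1, "yaw": 0}
    - {"tx": 0, "ty": 0, "tz": 0.8, "yaw": 0}
    - {"tx": 0, "ty": 0, "tz": 0, "yaw": 0}

```text
time_s: 9.15
position: [0.462, -0.2464, 0.1411]
tool_rot: [[-0.01, 1.0, 0.015], [1.0, 0.011, -0.019], [-0.019, 0.015, -1.0]]
ft_force: [-2.4, 1.0, 6.4]
grip_width: 0.0004
```

```bash
python3 -c "
from h import *
go([.458,-.246,.129],0)
im=shot('scene','scene6')"
```

```text
pos [ 0.462  -0.2464  0.1411] yang 0.6 grip 0.0 F [-2.4  1.   6.4] t 9.15
tool cm [ 0.07 -0.41  1.21] yaw rad 0.011
```

Pressing (6.4 N); about 12 mm remains.

Emit:
carry_out:
  rows:
    - {"tx": 0, "ty": 0, "tz": 0.9, "yaw": 0}
    - {"tx": 0, "ty": 0, "tz": 0.8, "yaw": 0}
    - {"tx": 0, "ty": 0, "tz": 0.6, "yaw": 0}
    - {"tx": 0, "ty": 0, "tz": 0.4, "yaw": 0}
    - {"tx": 0, "ty": 0, "tz": 0.3, "yaw": 0}

```text
time_s: 9.7
position: [0.4665, -0.2521, 0.1264]
tool_rot: [[-0.011, 0.999, 0.035], [0.999, 0.012, -0.041], [-0.041, 0.034, -0.999]]
ft_force: [-6.2, 1.5, 18.1]
grip_width: -0.0002
```

```bash
python3 -c "
from h import *
go([.458,-.246,.129],0)
im=shot('scene','scene7');cv2.imwrite('pics/crop7.png',cv2.resize(im[120:330,80:340],None,fx=2.8,fy=2.8,interpolation=2))"
```

```text
pos [ 0.4665 -0.2521  0.1264] yang 0.7 grip -0.0 F [-6.2  1.5 18.1] t 9.7
tool cm [ 0.61 -0.83 -0.31] yaw rad 0.012
```

View pics/crop7.png

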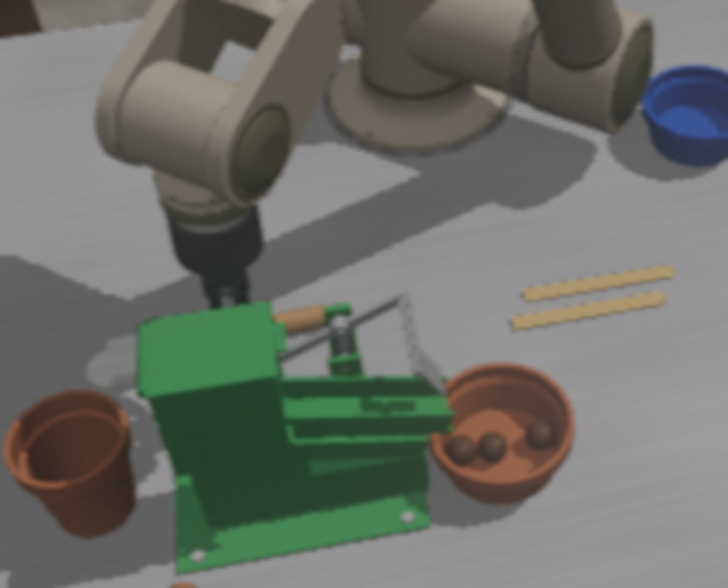

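All three balls are in the pot. Now release the lever and rise.

Emit:
carry_out:
  rows:
    - {"tx": 0, "ty": 0, "tz": -1, "yaw": 0}
    - {"tx": 0, "ty": 0, "tz": -1.2, "yaw": 0}
    - {"tx": 0, "ty": 0, "tz": -1.2, "yaw": 0}
    - {"tx": 0, "ty": 0, "tz": -2, "yaw": 0}
    - {"tx": 0, "ty": 0, "tz": -4, "yaw": 0}
    - {"tx": 0, "ty": 0, "tz": -4, "yaw": 0}
    - {"tx": 0, "ty": 0, "tz": -4, "yaw": 0}
    - {"tx": 0, "ty": -4, "tz": 0, "yaw": 0}
    - {"tx": 0, "ty": -4, "tz": 0, "yaw": 0}
    - {"tx": 0, "ty": 0, "tz": 0, "yaw": 0}
    - {"tx": 0, "ty": 0, "tz": 0, "yaw": 0}
    - {"tx": 0, "ty": 0, "tz": 0, "yaw": 0}

```text
time_s: 10.95
position: [0.3798, -0.246, 0.3079]
tool_rot: [[-0.011, 0.999, 0.047], [0.999, 0.013, -0.05], [-0.051, 0.047, -0.998]]
ft_force: [-0.3, -0.2, -0.1]
grip_width: 0.0002
```

```bash
python3 -c "
from h import *
go([.458,-.246,.129],0)
im=shot('scene','scene8');t=shot('top','top8');pot(t)
a=cv2.resize(im[190:330,80:390],None,fx=2.4,fy=2.4);b=cv2.resize(t[150:265,220:440],(744,389))[:,:]
cv2.imwrite('pics/crop8.png',cv2.resize(np.vstack([a,b])if 0 else np.vstack([a,cv2.resize(b,(a.shape[1],262))]),None,fx=1,fy=1))"
```

```text
pos [ 0.3798 -0.246   0.3079] yang 0.8 grip 0.0 F [-0.3 -0.2 -0.1] t 10.95
tool cm [ 0.82  6.98 18.22] yaw rad 0.013
pot [311.5 196.4] 20.0 [ 0.5648 -0.0292  0.055 ]
```

View pics/crop8.png

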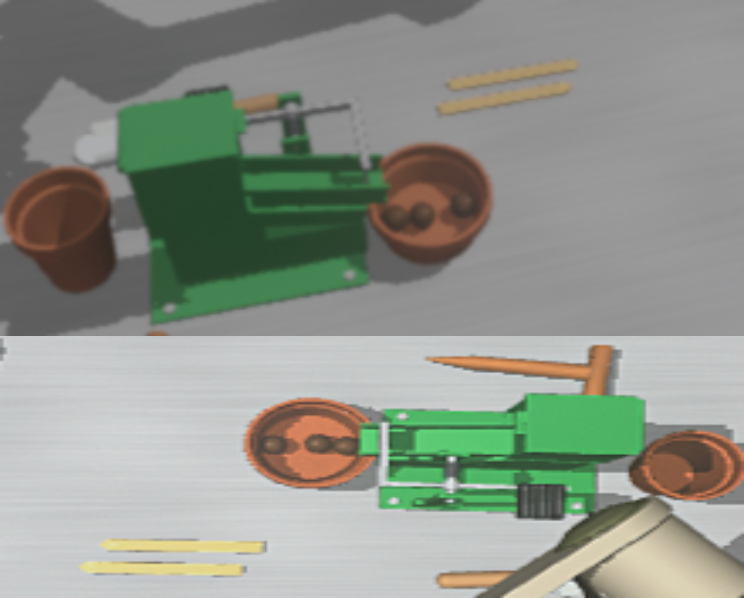

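```bash
python3 -c "
from rig import env
print(env.close_job())"
```

```text
the job is handed in; nothing more can be done
None
```

The job is handed in: all three seed balls are in the terracotta pot, the lever is back up, and the arm is clear. No verdict was reported.

- **Pot:** I pushed it with the fingertips set 60 mm apart. It ended at about (0.565, -0.029) m, within about 2 mm of the spot I aimed for (45 mm beyond the spout) and tucked under the spout.
- **Lever:** With the fingers shut I pressed the paddle fully down. The force reached about 18 N at the stop, and the camera showed all three balls in the pot. I then let the lever rise and moved the arm clear.
- **Last checks:** The pictures show the lever level with the gate shut. The pot is upright and was not moved by the balls landing. The balls lie in the same places as in the previous picture, and the wrist force is about zero. The tall pot and both plant markers look unmoved, as does the dibber.
- **Not fully checked:** The trowel was partly hidden by the arm in the last picture, and the tin was outside it. The tool never came near the trowel, and it stayed several centimetres clear of the tin. While pressing, the tool tilted about 3 degrees, which had no visible effect.

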